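Hold the hidden bolt head behind the stand bracket

ROBOT

A 6-joint arm with a two-finger parallel gripper is mounted at the origin on the work surface. World frame = base frame: x ahead of the robot, y to its left, z up, the work surface at z = 0. Lengths are in m, angles in rad, forces in N, time in s.
With the tool pointing down it reaches from about 0.375 to 0.925 m from the base axis. Payload 5.7 kg.
Tool frame: the origin (TCP) lies at the very end of the fingers, on their centre line; the grasp point (between the pads) lies r.pinch_z behind it (r.pinch_z is the distance from the TCP to the grasp point, in m); z points along the fingers, y is the direction in which the jaws open and shut (so a half turn about z gives the same grasp; the last joint's range is limited). The gripper opens to 88 mm and grips with 3 to 60 N. Pads are 20 mm wide; open, the fingers measure 115 mm over their backs; the gripper's body (75 mm by 178 mm) begins 61 mm behind the grasp point.
Start: joints at [1.067, 0.359, 1.51, -0, 1.272, -0.115], TCP at [0.227, 0.555, 0.185] pointing down, gripper open.
Joint ranges: [-2.97, 2.97], [-1.01, 2.36], [0.21, 2.38], [-0.96, 4.11], [0.2, 2.71], [-2.98, 2.98]. Speed limits (rad/s): [2.39, 2.39, 3.14, 3.14, 3.14, 3.14].

INTERFACE

Orientations are given as a unit quaternion [w, x, y, z].
In Python, from plant import r gives the robot as it stands. Calls block until the motion is done:
- r.move_pose(position, orientation): joint-space move of the TCP to a pose.
- r.servo_line(position, frame=None, rate=0.15, guard=None): straight line of the TCP; frame=None keeps the orientation; rate is the mean speed in m/s. With guard (N) it stops when the force on the tool has changed by that much, and returns True; else False.
- r.set_joints(angles): joint-space move.
- r.grip(opening, strength=None): finger opening in m; strength is the grip in N (None keeps the last); returns when the fingers have stopped.
- r.sleep(seconds).
- r.inverse_kinematics(position, orientation): joint angles nearest the present ones, or None.
- r.sense(): the state.
- r.capture(name): name is "scene" or "top" or "wrist"; returns a dict with "color" (420x560x3 uint8, red, green, blue), "z_map" (420x560 float32, m along the optical axis (not along the pixel's ray), 0 where there is no reading), "camera_matrix" (3x3 intrinsics, pixels), "xyz" and "attitude" of the camera in the world; the wrist camera has in their place "hand_eye" (4x4, takes a point from camera to tool coordinates, whose origin is the TCP and whose axes are the flange's). Camera axes: x right, y up, looking along -z (the intrinsics and any distortion apply to the point x, -y, -z); pixel columns grow to the right and rows downward; lengths in m; the calibration is good to about 2 mm. A picture is of the moment at which its call begins: read the wrist's pose just before it.
A pose or a line that the arm cannot do raises r.MotionError and nothing moves.
- r.job_done(): hands the job in, once; it reports no verdict.
The state is a dict: "time": time; "joints": joint angles; "qd": joint speeds; "tau": joint torques, N m; "eef_pos": TCP position; "ee_rot": TCP orientation; "force": force on the tool from outside, world axes, zero at the start; "moment": the same for the moment, N m; "width": finger opening in m.
Only numpy, scipy, OpenCV 4.12 (cv2) and the standard library are available. Lean on these libraries where they do the work, as an engineer would, in place of code of your own. Each camera call takes 0.05 s, during which the arm holds its last target. There are 200 camera calls.

TASK

Lift the wooden cover off the gap behind the red bracket and leave it balanced on the middle of the dye pot's domed lid. Then reach down through the narrow gap, grip the hidden hexagon bolt head between the fingers and hold it firmly, so that the nut runner no longer drags it round; finish while still holding it like that. Leave the other things on the table where they are.

Things in the scene. Friction and masses are not known exactly. Their poses are not given: they have to be found in the camera images.
- cover_center (a point): Centre of the loose wooden cover block, 84 mm (its x) by 40 mm (its y) by 34 mm (its z), about 90 g. At the start it lies flat across the gap behind the red bracket, on the top edges of the bracket and of the splash guard, its long x axis across the gap, right above the bolt head
- cover: The same wooden cover block; origin at the centre of its underside, z up
- lid_top (a point): Highest point of the domed green enamelled lid of the fixed aluminium dye pot (pot 164 mm wide). The dome is a spherical cap of radius 122 mm and 160 mm wide, its top about 140 mm above the table
- pot: The dye pot with its domed lid, fixed; origin at the centre of its underside on the table
- bracket: Fixed fixture with the red bracket; origin on the table below the bolt head's centre, x along the bolt away from the nut runner, z up. The bracket's upright (rear face at x = -28 mm) and an aluminium splash guard (inner face at x = +28 mm) are 90 mm wide along y and 108 mm high; the gap between is open at top and both ends. Blue nut runner, 46 mm thick, on the -x side, top at 103 mm
- bolt_head (a point): Centre of the hidden brass hexagon bolt head in the middle of the gap, 80 mm above the table and 28 mm below the top edges. 24 mm across flats, 16 mm thick along the bolt axis. Axes turn with the bolt: x along the bolt axis, y normal to one pair of flats (the other two pairs lie at 60 degrees). A sleeve 18 mm in diameter spaces the head from the bracket
- bolt (a joint): Angle of the bolt about the fixture's x axis, rad. At 0 one pair of flats is upright, facing the fixture's +y and -y; it starts at -0.20 to 0.10. The nut runner drags the bolt round in the positive direction at about 0.012 rad/s (torque 0.06 N m) until the head is held; it is stiff to turn faster (about 5 N m per rad/s)
- jar_blue: Bystander: blue plastic jar 84 mm wide, 130 mm high; origin under its centre
- wrench: Bystander: steel wrench lying on the table, about 0.2 m long; origin under its middle
- weight: Bystander: brass scale weight 48 mm wide, 55 mm high; origin under its centre
- tin_yellow: Bystander: dark tin of yellow dye, 58 mm wide, 45 mm high; origin under its centre
- tin_orange: Bystander: dark tin of orange dye, 58 mm wide, 45 mm high; origin under its centre
- tin_red: Bystander: dark tin of red dye, 58 mm wide, 45 mm high; origin under its centre
- tin_green: Bystander: dark tin of green dye, 58 mm wide, 45 mm high; origin under its centre
Things that resemble listed ones, but are neither listed nor needed, are in the scene too. What is meant by the cover is not pink, and is the smaller of those in its own colour.

How it is judged:
By the outcome, as a careful person would: the job done as asked, in the order asked, and still so for the second after the job is handed in, while the arm keeps its last pose, push and grip.
It also fails if it takes over 51 s, if anything falls off the work surface, if the arm or the gripper's body presses on something with over 40 N, if the wrist force passes 120 N, or if a joint passes its speed limit or range.

## Working session

There is one attempt and no reset: what is moved stays moved. The work goes in short steps, each a Python script; the robot and the scene stay as the last script left them, time stands still between calls to the robot, and variables do not carry over. Pictures are saved under pics/ and viewed, about 8 in all and at most 12, crops included, and the job is handed in when it is done.

```bash
ls; mkdir -p pics; cat > h.py <<'E'
import numpy as np, cv2
from scipy.spatial.transform import Rotation as R
from plant import r
def rot(q): return R.from_quat([q[1],q[2],q[3],q[0]]).as_matrix()
def quat(M):
    q=R.from_matrix(M).as_quat(); return [q[3],q[0],q[1],q[2]]
def down(yaw): # tool y (jaw) direction at angle yaw in world xy, z down
    y=np.array([np.cos(yaw),np.sin(yaw),0]); z=np.array([0,0,-1.]); x=np.cross(y,z)
    return quat(np.stack([x,y,z],1))
def cloud(name):
    s=r.sense(); c=r.capture(name)
    z=c["z_map"]; K=np.array(c["camera_matrix"]); h,w=z.shape
    u,v=np.meshgrid(np.arange(w),np.arange(h))
    p=np.stack([(u-K[0,2])/K[0,0]*z,-(v-K[1,2])/K[1,1]*z,-z],-1)
    if "hand_eye" in c:
        H=np.array(c["hand_eye"]); p=p@H[:3,:3].T+H[:3,3]
        p=p@rot(s["ee_rot"]).T+np.array(s["eef_pos"])
    else:
        a=np.array(c["attitude"]); M=rot(a) if a.size==4 else a
        p=p@M.T+np.array(c["xyz"])
    p[z==0]=np.nan
    return c,p
def save(n,img): cv2.imwrite(f"pics/{n}.png",img[...,::-1])
E
python3 - <<'E'
from h import *
for n in("scene","top"):
    c,p=cloud(n); np.savez(n,p=p,c=c["color"]); print(n,c["camera_matrix"],c["xyz"],c["attitude"],[k for k in c])
    save(n,c["color"])
s=r.sense();print(s,r.pinch_z)
E
```

```text
pics
scene [[519.88925351   0.         285.44801664]
 [  0.         519.88925351 201.68846557]
 [  0.           0.           1.        ]] [1.19896051 0.54323617 1.147853  ] [0.4047562  0.14469262 0.30127998 0.85115618] ['color', 'z_map', 'camera_matrix', 'xyz', 'attitude']
top [[406.22458667   0.         281.11531497]
 [  0.         406.22458667 203.61331684]
 [  0.           0.           1.        ]] [ 0.43285139 -0.01277311  1.30439328] [ 0.70959856  0.04270318 -0.0359272  -0.70239274] ['color', 'z_map', 'camera_matrix', 'xyz', 'attitude']
{'time': 0.1, 'joints': array([ 1.06689712e+00,  3.59414817e-01,  1.51131896e+00, -1.38903568e-05,
        1.27249088e+00, -1.15111344e-01]), 'qd': array([-0.00295394, -0.00126001, -0.00142194, -0.00131503,  0.00092941,
       -0.00012451]), 'tau': array([ 7.59986560e-04, -5.16356027e+01, -2.71407151e+01,  6.77377498e-02,
        2.74451030e-02, -5.15028557e-05]), 'eef_pos': array([0.22712818, 0.5546143 , 0.18380651]), 'ee_rot': array([-2.42222477e-04,  1.93169845e-01,  9.81164994e-01, -7.79250429e-04]), 'force': array([0.13848604, 0.07104385, 0.92251388]), 'moment': array([ 0.02549807, -0.00448264,  0.04153593]), 'width': 0.08799944295034597} 0.0187
```

```bash
python3 - <<'E'
import cv2,numpy as np
a=cv2.imread("pics/scene.png");b=cv2.imread("pics/top.png")
print(a.shape)
cv2.imwrite("pics/both.png",cv2.resize(np.vstack([a,b]),None,fx=.71,fy=.71))
E
```

```text
(420, 560, 3)
```

View pics/top.png

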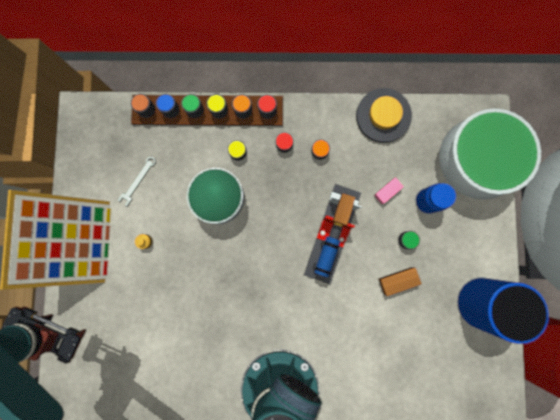

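View pics/scene.png

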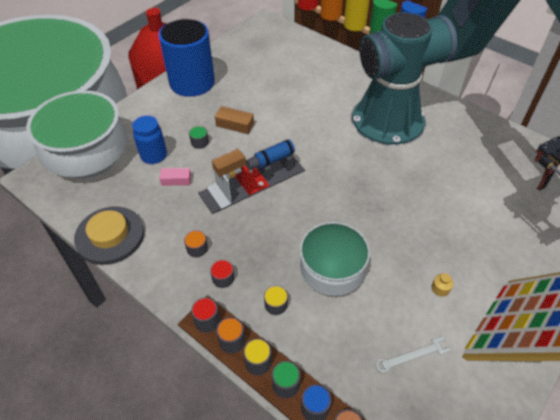

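The top view shows two brown blocks: (345,208) lying across the red bracket and (400,282) on the table. A pink block is at (389,191). The one on the bracket fits: it lies on the gap and looks smaller. I'll confirm this by measuring and with a crop.

```bash
cat > m.py <<'E'
from h import *
d=np.load("top.npz");p=d["p"];c=d["c"];e=np.load("scene.npz");ps=e["p"];cs=e["c"]
def seg(p,c,uv,zr,rad):
    o=p[uv[1],uv[0]]
    hsv=cv2.cvtColor(c,cv2.COLOR_RGB2HSV).astype(int); h0=np.median(hsv[uv[1]-2:uv[1]+3,uv[0]-2:uv[0]+3].reshape(-1,3),0)
    m=(abs(hsv[...,0]-h0[0])<8)&(abs(hsv[...,1]-h0[1])<60)&(np.linalg.norm(p[...,:2]-o[:2],axis=-1)<rad)&(p[...,2]>zr[0])&(p[...,2]<zr[1])
    return p[m],h0
for nm,P,C,uv in(("cover",p,c,(345,208)),("cover_s",ps,cs,(228,158)),("other",p,c,(400,282))):
    q,h0=seg(P,C,uv,(0.02,0.2),.09)
    zt=np.nanpercentile(q[:,2],90); q=q[abs(q[:,2]-zt)<.008]
    (cx,cy),(w,h),a=cv2.minAreaRect((q[:,:2]*1000).astype(np.float32)); print(nm,h0,len(q),np.median(q[:,2]),cx,cy,w,h,a)
# dome: fit sphere centre
for P,uv in((p,(215,196)),(ps,(335,250))):
    o=P[uv[1],uv[0]]; q=P[(np.linalg.norm(P[...,:2]-o[:2],axis=-1)<.07)&(P[...,2]>.1)&(P[...,2]<.16)]
    from scipy.optimize import least_squares
    f=least_squares(lambda x:np.linalg.norm(q-x,axis=1)-.122,[o[0],o[1],.02],loss="soft_l1",f_scale=.002)
    print("dome",f.x,f.x[2]+.122,len(q),np.std(f.fun))
for n,uv in dict(bracket=(335,232),runner=(326,262),plate=(343,190),jar=(436,198),tingreen=(409,240),pink=(389,191),tor=(320,149)).items(): print(n,p[uv[1],uv[0]].round(3))
z=cv2.resize(c[160:310,280:460],None,fx=4,fy=4,interpolation=cv2.INTER_CUBIC); save("crop",z)
E
python3 m.py
```

```text
cover [ 15. 165. 170.] 392 0.14246485130249886 550.3512573242188 -183.24539184570312 39.909183502197266 83.48648071289062 72.74092102050781
cover_s [ 15. 144. 151.] 346 0.14421721499571194 547.1472778320312 -178.76766967773438 42.4041862487793 81.39154052734375 72.54696655273438
other [ 15. 167. 172.] 639 0.046639347088130556 338.22802734375 -366.80230712890625 54.72368240356445 112.89192962646484 19.139055252075195
dome [0.590891   0.19667423 0.01806452] 0.14006452416510817 1775 0.0020994745770979255
dome [0.58480652 0.19858303 0.01978929] 0.1417892943943986 2495 0.002063104392872347
bracket [ 0.485 -0.161  0.096]
runner [ 0.396 -0.134  0.102]
plate [ 0.623 -0.198  0.01 ]
jar [ 0.584 -0.449  0.134]
tingreen [ 0.465 -0.396  0.041]
pink [ 0.618 -0.339  0.033]
tor [ 0.748 -0.121  0.046]
```

View pics/crop.png

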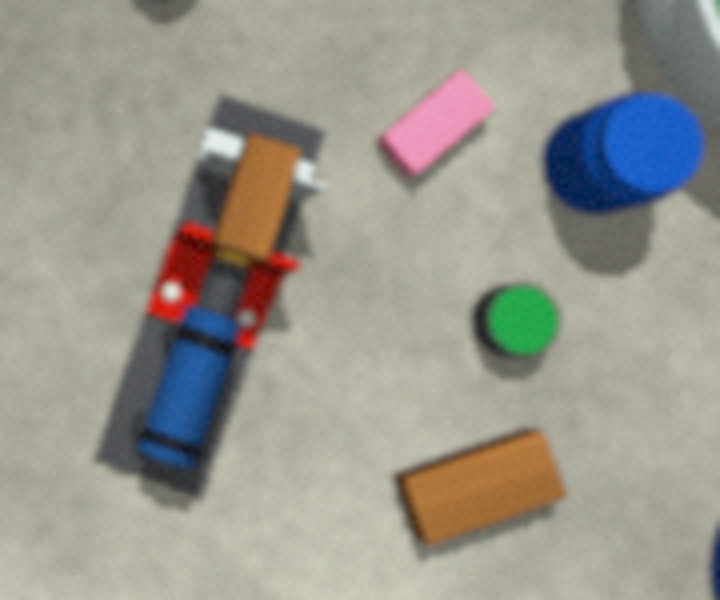

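The block at top-view (345,208) measures 84 x 40 mm and sits on the bracket. The other brown one is 113 x 55 mm, so the first is the cover. Next I'll move above it for a wrist look.

```bash
python3 - <<'E'
from h import *
c=[.549,-.181]
for y in(72.6,-107.4):
    q=r.inverse_kinematics([*c,.30],down(np.radians(y))); print(y,None if q is None else q.round(2))
y=min((72.6,-107.4),key=lambda y:abs(r.inverse_kinematics([*c,.30],down(np.radians(y)))[5]))
print(y)
r.move_pose([*c,.30],down(np.radians(y)))
print(r.sense()["time"],r.sense()["eef_pos"])
k,p=cloud("wrist");np.savez("w1",p=p,c=k["color"]);save("w1",k["color"])
print(k["camera_matrix"][0],k["hand_eye"])
E
```

```text
72.6 [-0.44  0.25  1.39 -0.    1.51 -1.71]
-107.4 [-0.44  0.25  1.39 -0.    1.51  1.44]
-107.4
2.9583 [ 0.54915386 -0.18020248  0.29986632]
[318.62334815   0.         279.13610184] [[ 5.13302020e-05  9.66939808e-01  2.55004715e-01  6.92853445e-02]
 [ 9.99999533e-01 -2.95642116e-04  9.19739671e-04 -1.48612564e-03]
 [ 9.64723034e-04  2.55004549e-01 -9.66939372e-01 -2.00012900e-01]
 [ 0.00000000e+00  0.00000000e+00  0.00000000e+00  1.00000000e+00]]
```

View pics/w1.png

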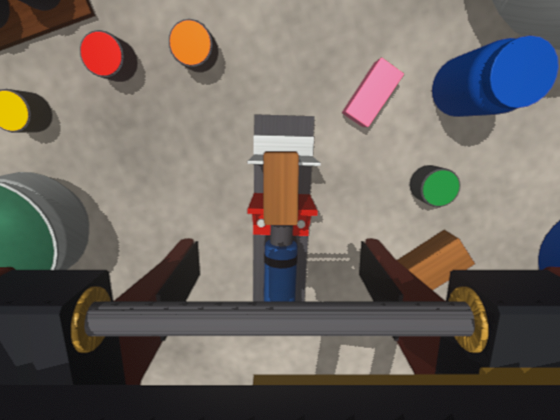

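The wrist view shows the cover at (281,188) lying across the guard (row 160) and the red bracket (row 205), well aligned. Measuring it, then grasping.

```bash
cat > m2.py <<'E'
from h import *
from m import seg
d=np.load("w1.npz");p=d["p"];c=d["c"]
q,h0=seg(p,c,(281,188),(.12,.17),.08); zt=np.median(q[:,2]);q=q[abs(q[:,2]-zt)<.006]
print("cover",len(q),zt,cv2.minAreaRect((q[:,:2]*1000).astype(np.float32)))
# fixture frame
a=np.radians(-17.4);ex=np.array([np.cos(a),np.sin(a)]);ey=np.array([-ex[1],ex[0]]);o=np.array([.549,-.181])
X=(p[...,:2]-o)@ex;Y=(p[...,:2]-o)@ey;Z=p[...,2]
b=(Z>.098)&(Z<.116)&(abs(Y)<.06)&(X>-.06)&(X<.06)
for s,t in((-1,"red"),(1,"guard")):
    m=b&(X*s>.015); print(t,m.sum(),np.nanpercentile(X[m],[2,50,98]).round(4),np.nanpercentile(Y[m],[1,50,99]).round(4),np.median(Z[m]))
E
python3 m2.py | tail -3; sed -i '/^for nm\|^    q,h0\|^    zt\|^    (cx\|^# dome/b;' m.py
```

```text
cover 2469 0.14187769450784582 ((548.694091796875, -180.1168670654297), (39.714786529541016, 83.63827514648438), 72.9037857055664)
red 278 [-0.0404 -0.035  -0.031 ] [-0.0456 -0.0239  0.0423] 0.10757575460194423
guard 152 [0.0232 0.0259 0.0289] [-0.0474 -0.0243  0.0409] 0.10758701077939391
```

```bash
python3 - <<'E'
from h import *
Y=np.radians(-107.1);c=[.5487,-.1801]
r.move_pose([*c,.18],down(Y))
print("guard",r.servo_line([*c,.112],rate=.12,guard=8))
r.grip(.03,15); s=r.sense();print(s["time"],s["eef_pos"],s["width"],s["force"])
r.servo_line([*c,.25],rate=.2); s=r.sense();print(s["width"],s["force"])
t=[.588,.1975]
for y in(-107.1,-90,-70): print(y,r.inverse_kinematics([*t,.25],down(np.radians(y))).round(2))
k,p=cloud("wrist");np.savez("w2",p=p,c=k["color"]);save("w2",k["color"])
r.move_pose([*t,.27],down(np.radians(-80)))
k,p=cloud("wrist");np.savez("w3",p=p,c=k["color"]);save("w3",k["color"])
s=r.sense();print(s["time"],s["width"],s["eef_pos"])
E
python3 - <<'E'
import cv2,numpy as np
cv2.imwrite("pics/w23.png",np.hstack([cv2.imread(f"pics/w{i}.png")[:, 80:480] for i in(2,3)]))
E
```

```text
guard False
5.275 [ 0.54868868 -0.18009986  0.11196359] 0.029847078237340008 [ 0.12955538 -0.86219086  0.39230664]
0.029866454170271402 [ 0.03105609 -0.20978942  0.29030191]
-107.1 [ 0.21  0.34  1.38 -0.    1.43  2.08]
-90 [ 0.21  0.34  1.38 -0.    1.43  1.78]
-70 [ 0.21  0.34  1.38 -0.    1.43  1.43]
7.6333 0.030142577271366114 [0.58827214 0.19613327 0.26985291]
```

View pics/w23.png

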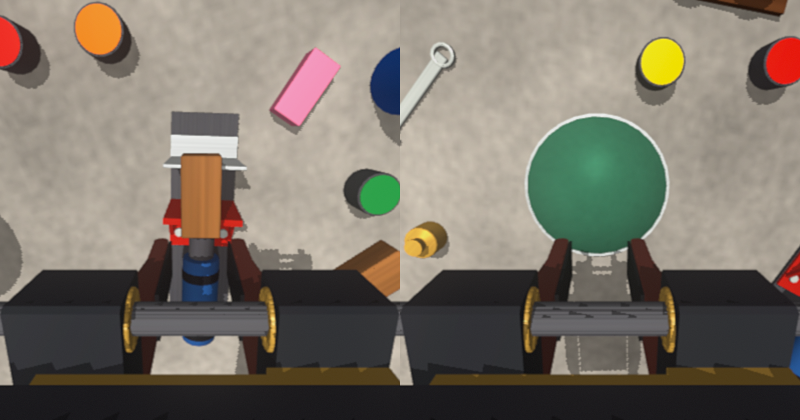

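The gripper closed to 30 mm and the cover stayed on the bracket, so the grasp missed. I'll check the numbers for why.

```bash
sed -i 's/^for nm,/if 0:pass\nfor nm,/' m.py; python3 - <<'E' 2>&1 | grep -v "^cover_s\|^other"
from h import *
from m import seg
d=np.load("w2.npz");p=d["p"];c=d["c"]
q,h0=seg(p,c,(281,195),(.08,.35),.08); zt=np.median(q[:,2]);q=q[abs(q[:,2]-zt)<.006]
print("w2 cover",len(q),zt,cv2.minAreaRect((q[:,:2]*1000).astype(np.float32)))
print("w2 zprofile down col 281", p[150:300:6,281,2].round(3))
print("finger rows w2", p[250,200:360:8].round(3)[:, :].tolist())
d=np.load("w3.npz");p=d["p"]
print("w3 tip row", p[245,200:360:8,2].round(3))
s=r.sense();print(s["force"],s["width"],s["eef_pos"],r.inverse_kinematics(s["eef_pos"],s["ee_rot"]))
E
```

```text
cover [ 15. 165. 170.] 392 0.14246485130249886 550.3512573242188 -183.24539184570312 39.909183502197266 83.48648071289062 72.74092102050781
dome [0.590891   0.19667423 0.01806452] 0.14006452416510817 1775 0.0020994745770979255
dome [0.58480652 0.19858303 0.01978929] 0.1417892943943986 2495 0.002063104392872347
bracket [ 0.485 -0.161  0.096]
runner [ 0.396 -0.134  0.102]
plate [ 0.623 -0.198  0.01 ]
jar [ 0.584 -0.449  0.134]
tingreen [ 0.465 -0.396  0.041]
pink [ 0.618 -0.339  0.033]
tor [ 0.748 -0.121  0.046]
w2 cover 3315 0.14183821898252302 ((548.930908203125, -180.10520935058594), (39.858421325683594, 83.25332641601562), 72.0283432006836)
w2 zprofile down col 281 [0.013 0.141 0.141 0.142 0.143 0.142 0.141 0.142 0.141 0.142 0.141 0.142
 0.143 0.141 0.141   nan 0.096 0.095 0.097 0.103 0.103 0.104 0.103 0.102
 0.102]
finger rows w2 [[0.477, -0.031, -0.0], [0.474, -0.043, 0.0], [0.47, -0.054, -0.001], [0.467, -0.066, 0.001], [0.566, -0.16, 0.304], [0.565, -0.163, 0.304], [0.562, -0.166, 0.301], [0.455, -0.113, 0.007], [0.462, -0.129, 0.035], [0.479, -0.148, 0.09], [0.479, -0.158, 0.096], [0.475, -0.166, 0.094], [0.446, -0.171, 0.028], [0.434, -0.181, 0.008], [0.553, -0.197, 0.3], [0.553, -0.201, 0.303], [0.552, -0.204, 0.304], [0.417, -0.227, 0.0], [0.414, -0.238, 0.001], [0.41, -0.25, 0.0]]
w3 tip row [-0.001  0.    -0.001  0.    -0.     0.317  0.313  0.118  0.119  0.121
  0.122  0.119  0.117  0.113  0.318  0.319 -0.001  0.     0.001  0.   ]
[-0.13455498 -0.75488373  0.74941226] 0.030142577271366114 [0.58827214 0.19613327 0.26985291] [ 2.10803962e-01  3.27375000e-01  1.34561196e+00 -4.84576846e-04
  1.46886041e+00  1.60893479e+00]
```

The visible fingertips are about 45 mm behind the reported TCP, so the fingers closed above the cover. I'll measure the real tip position in the tool frame.

```bash
python3 - <<'E'
from h import *
for n,pos,yaw in(("w1",[.54915,-.1802,.29987],-107.4),("w2",[.5487,-.1801,.25],-107.1),("w3",[.58827,.19613,.26985],-80)):
    p=np.load(n+".npz")["p"]; t=(p-np.array(pos))@rot(down(np.radians(yaw)))
    for sd in(-1,1):
        m=(t[...,2]<.03)&(t[...,2]>-.12)&(t[...,1]*sd>.003)&(abs(t[...,1])<.075)&(abs(t[...,0])<.05)&(np.arange(420)[:,None]<300)
        m&=p[...,2]>.2
        q=t[m]; i=np.argsort(q[:,2])[-15:]
        vu=np.argwhere(m)
        print(n,sd,len(q),"tip",q[i].mean(0).round(4),"maxz",q[:,2].max().round(4),"inner y",np.percentile(abs(q[i][:,1]),[0,50,100]).round(4),vu[i].mean(0).round(0))
s=r.sense();print(s["eef_pos"],R.from_quat(np.roll(s["ee_rot"],-1)).as_euler("xyz"))
E
python3 - <<'E'
import cv2
a=cv2.imread("pics/w1.png")[200:320,100:460]
cv2.imwrite("pics/tips.png",cv2.resize(a,None,fx=2.2,fy=2.2))
E
```

```text
w1 -1 2848 tip [ 0.0019 -0.0466 -0.0379] maxz -0.037 inner y [0.0453 0.0455 0.0521] [254. 197.]
w1 1 2851 tip [ 0.004   0.0448 -0.0377] maxz -0.0368 inner y [0.0424 0.0427 0.0505] [250. 364.]
w2 -1 1884 tip [ 0.0049 -0.0185 -0.0371] maxz -0.0361 inner y [0.0165 0.0169 0.0228] [248. 248.]
w2 1 1949 tip [ 0.0057  0.0159 -0.0372] maxz -0.0356 inner y [0.0134 0.0144 0.0207] [246. 312.]
w3 -1 1791 tip [ 0.0044 -0.0178 -0.0383] maxz -0.0376 inner y [0.0165 0.0166 0.0217] [251. 250.]
w3 1 1824 tip [ 0.0054  0.0155 -0.0381] maxz -0.0373 inner y [0.0134 0.0135 0.0197] [249. 311.]
[0.58827214 0.19613327 0.26985291] [3.14110124e+00 2.36170039e-04 1.72714811e-01]
```

View pics/tips.png

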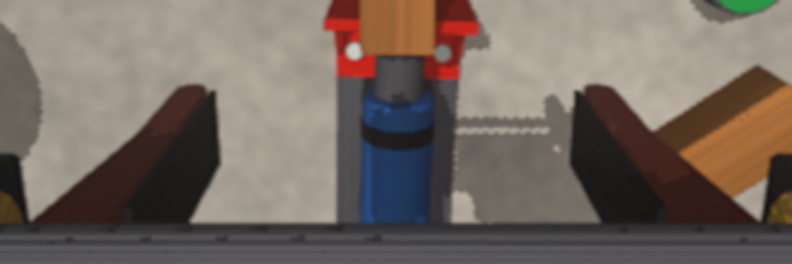

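The real tips are at tool z ≈ -0.037, so the fingers end 37 mm short of the nominal TCP. I'll correct for that, fit the lid from the wrist view, and regrasp.

```bash
echo 'D=.037 # real tips this far behind the nominal TCP' >> h.py
python3 - <<'E'
from h import *
from scipy.optimize import least_squares
p=np.load("w3.npz")["p"];o=np.array([.588,.1975])
q=p[(np.linalg.norm(p[...,:2]-o,axis=-1)<.065)&(p[...,2]>.105)&(p[...,2]<.16)]
f=least_squares(lambda x:np.linalg.norm(q-x,axis=1)-.122,[*o,.02],loss="soft_l1",f_scale=.002);print("dome",f.x,f.x[2]+.122)
Y=np.radians(-107.1);c=[.5487,-.1801]
r.grip(.088,20)
r.move_pose([*c,.19-D],down(Y))
print("guard",r.servo_line([*c,.113-D],rate=.1,guard=8))
r.grip(.03,20); s=r.sense();print(s["time"],s["eef_pos"],s["width"],s["force"])
if s["width"]>.035:
    r.servo_line([*c,.22],rate=.2); s=r.sense();print(s["width"],s["force"],s["time"])
    k,p=cloud("wrist");np.savez("w4",p=p,c=k["color"]);save("w4",k["color"])
E
```

```text
dome [0.58847366 0.20073605 0.01759722] 0.13959722463221666
guard False
11.825 [ 0.54872369 -0.18018611  0.0760467 ] 0.039905615200339015 [0.03900645 0.31808098 1.12476499]
0.039811403975664544 [ 0.47474399  0.65026965 -1.56902735] 12.6917
```

View pics/w4.png

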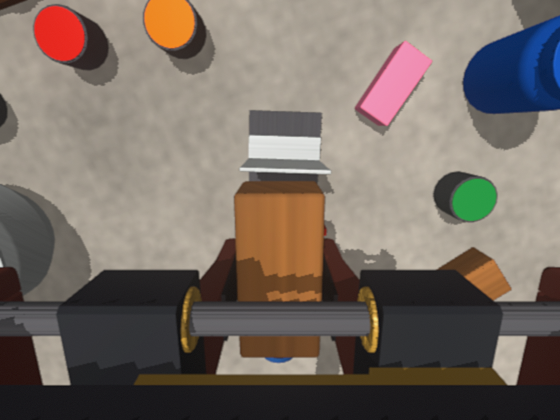

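The cover is held level (281,270). Placing it on the lid with a guarded descent.

```bash
python3 - <<'E'
from h import *
t=[.588,.1995]; Y=down(np.radians(-80))
r.move_pose([*t,.16],Y)
r.servo_line([*t,.118],rate=.12); r.sleep(.15)
f0=r.sense()["force"]
print(r.servo_line([*t,.103],rate=.03,guard=3)); s=r.sense();print(s["time"],s["eef_pos"],s["force"]-f0)
r.grip(.06);r.sleep(.1)
r.grip(.088) if False else None
r.servo_line([*t,.19],rate=.15); s=r.sense()
print(s["time"],s["width"],s["force"])
k,p=cloud("wrist");np.savez("w5",p=p,c=k["color"]);save("w5",k["color"])
k,p=cloud("top");np.savez("t5",p=p,c=k["color"])
from m import seg
P=np.load("w5.npz");q,h=seg(P["p"],P["c"],(281,225),(.15,.2),.08); print("cover",len(q),np.median(q[:,2]),cv2.minAreaRect((q[:,:2]*1000).astype(np.float32)))
A=np.c_[q[:,:2],np.ones(len(q))];print("tilt",np.linalg.lstsq(A,q[:,2],rcond=None)[0])
E
```

```text
True
15.2417 [0.58837299 0.19963895 0.10732898] [0.42690543 0.18476482 4.61726071]
16.575 0.060056766906463645 [-0.66495902  0.83587534 -0.55250423]
cover [ 15. 165. 170.] 392 0.14246485130249886 550.3512573242188 -183.24539184570312 39.909183502197266 83.48648071289062 72.74092102050781
cover_s [ 15. 144. 151.] 346 0.14421721499571194 547.1472778320312 -178.76766967773438 42.4041862487793 81.39154052734375 72.54696655273438
other [ 15. 167. 172.] 639 0.046639347088130556 338.22802734375 -366.80230712890625 54.72368240356445 112.89192962646484 19.139055252075195
dome [0.590891   0.19667423 0.01806452] 0.14006452416510817 1775 0.0020994745770979255
dome [0.58480652 0.19858303 0.01978929] 0.1417892943943986 2495 0.002063104392872347
bracket [ 0.485 -0.161  0.096]
runner [ 0.396 -0.134  0.102]
plate [ 0.623 -0.198  0.01 ]
jar [ 0.584 -0.449  0.134]
tingreen [ 0.465 -0.396  0.041]
pink [ 0.618 -0.339  0.033]
tor [ 0.748 -0.121  0.046]
cover 6339 0.17356252124249372 ((588.29296875, 203.16246032714844), (83.61154174804688, 39.56736373901367), 10.0029296875)
tilt [-0.00445007 -0.05822341  0.18765225]
```

View pics/w5.png

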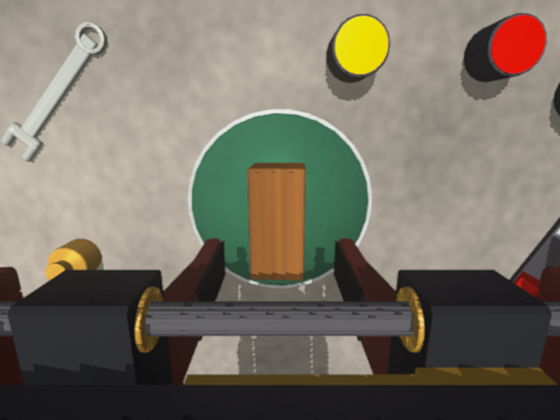

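The cover rests on the lid at (277,220), slightly tilted. I'll check whether it is rocking and how far off centre it is.

```bash
sed -i '/^for \|^if 0\|^    /{/^    o=p\|^    hsv\|^    m=\|^    return/!d}; /^z=cv2/d' m.py; python3 - <<'E'
from h import *
from m import seg
from scipy.optimize import least_squares
k,p=cloud("wrist");print(r.sense()["time"])
t=np.load("t5.npz")
for n,P,C,uv in(("w6",p,k["color"],(281,225)),("t5",t["p"],t["c"],(215,190))):
    q,h=seg(P,C,uv,(.15,.2),.08);A=np.c_[q[:,:2]-[.588,.2],np.ones(len(q))]
    print(n,len(q),cv2.minAreaRect((q[:,:2]*1000).astype(np.float32))[0],np.linalg.lstsq(A,q[:,2],rcond=None)[0])
    g=cv2.cvtColor(C,cv2.COLOR_RGB2HSV);o=q.mean(0)[:2]
    m=(g[...,0]>60)&(g[...,0]<95)&(g[...,1]>90)&(np.linalg.norm(P[...,:2]-o,axis=-1)<.1)&(P[...,2]>.1)&(P[...,2]<.15)
    q=P[m];f=least_squares(lambda x:np.linalg.norm(q-x,axis=1)-.122,[*o,.02],loss="soft_l1",f_scale=.002);print("dome",f.x,len(q))
    print(cv2.minEnclosingCircle((q[:,:2]*1000).astype(np.float32)))
E
```

```text
16.725
w6 6398 (588.328857421875, 203.1389617919922) [-0.01008836 -0.05608323  0.17338072]
dome [0.58851132 0.20071837 0.01759848] 15903
((589.2628784179688, 201.17799377441406), 78.34194946289062)
t5 0 (0.0, 0.0) [0. 0. 0.]<stdin>:9: RuntimeWarning: Mean of empty slice.
  ret = um.true_divide(
Traceback (most recent call last):
ValueError: Initial guess is outside of provided bounds
```

Same-camera comparison puts the cover about 2 mm from the lid's middle, with unchanged tilt between looks, so it is resting. Next I'll look down into the gap.

```bash
python3 - <<'E'
from h import *
Y=down(np.radians(-107.3));c=[.5465,-.181]
r.servo_line([.588,.1995,.21],rate=.2)
r.grip(.088)
r.move_pose([*c,.19],Y); r.servo_line([*c,.13],rate=.15); r.sleep(.15)
L=[]
for i in range(4):
    k,p=cloud("wrist");L.append(p)
s=r.sense();print(s["time"],s["eef_pos"],s["width"],s["ee_rot"])
p=np.nanmedian(L,0);np.savez("w7",p=p,c=k["color"],L=L)
save("w7",k["color"])
z=cv2.resize(k["color"][130:280,180:380],None,fx=4,fy=4,interpolation=cv2.INTER_CUBIC);save("w7c",z)
E
```

```text
19.925 [ 0.54695671 -0.18125167  0.13072125] 0.0881604943772638 [ 1.86831036e-04  9.88616615e-01 -1.50455098e-01  6.45740331e-04]
```

View pics/w7c.png

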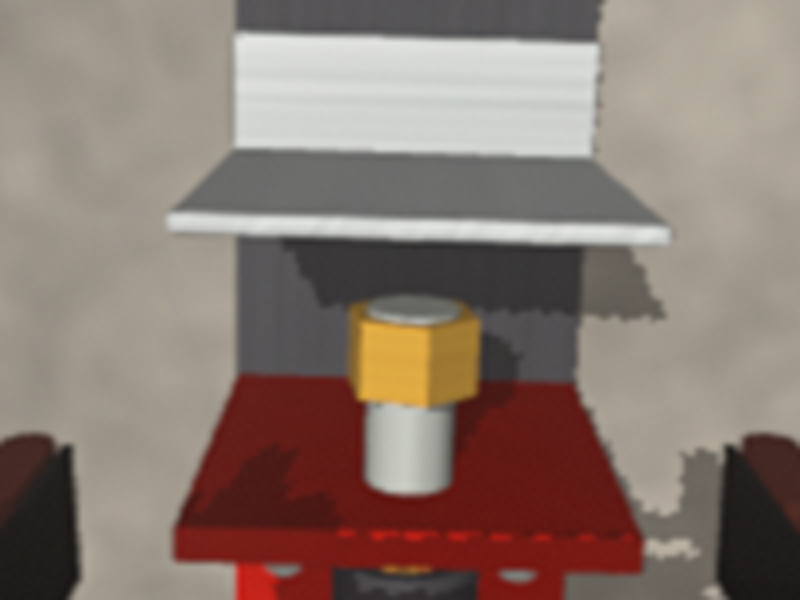

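The head is at crop (415,350), with its top ridge at x≈428, slightly right of centre, so the bolt angle is a small positive one. Fitting the hexagon from depth.

```bash
cat > fit.py <<'E'
from h import *
from scipy.optimize import least_squares
d=np.load("w7.npz");p=d["p"];c=d["c"];o=np.array([.54696,-.18125])
v,u=np.mgrid[:420,:560]
Z=p[...,2]
# fixture yaw from top faces of guard/bracket
yaws=[]
for r0,r1 in((180,194),(258,272)):
    m=(Z>.102)&(Z<.113)&(u>225)&(u<345)&(v>r0)&(v<r1)
    q=p[m][:,:2];vx,vy,x0,y0=cv2.fitLine((q*1000).astype(np.float32),cv2.DIST_HUBER,0,.01,.01).ravel()
    an=np.degrees(np.arctan2(vy,vx))%180;yaws.append(an-90)
    t=(q-q.mean(0))@[vx,vy];print(r0,m.sum(),"yaw",an-90,"mid",(q.mean(0)+np.array([vx,vy])*(t.max()+t.min())/2).round(4),"len",np.ptp(t))
for yw in (np.mean(yaws),-17.1):
    a=np.radians(yw);ex=np.array([np.cos(a),np.sin(a)]);ey=np.array([-ex[1],ex[0]])
    X=(p[...,:2]-o)@ex;Y=(p[...,:2]-o)@ey
    hsv=cv2.cvtColor(c,cv2.COLOR_RGB2HSV)
    m=(hsv[...,0]>15)&(hsv[...,0]<30)&(hsv[...,1]>120)&(u>265)&(u<303)&(v>205)&(v<232)&(Z>.07)&(Z<.1)
    m=cv2.erode(m.astype(np.uint8),np.ones((3,3)))>0
    y,z,x=Y[m],Z[m],X[m]
    def sd(P,y,z):
        n=np.radians([0,60,120,180,240,300])[:,None]+P[2]
        return ((y-P[0])*np.cos(n)+(z-P[1])*np.sin(n)).max(0)-.012
    for fz in(0,1):
        f=least_squares(lambda P:np.r_[sd(P,y,z),(P[1]-.08)*(fz*1e3)],[0,.08,.05],loss="soft_l1",f_scale=.001)
        print(yw,len(y),"x",np.percentile(x,[1,50,99]).round(4),"y0,z0,th",f.x.round(4),"rms",np.std(sd(f.x,y,z)).round(5))
    print("centre",o+ex*np.median(x)+ey*f.x[0])
t=(p-np.array([.54696,-.18125,.13072]))@rot(down(np.radians(-107.3)))
for s in(-1,1):
    m=(t[...,2]<-.03)&(t[...,2]>-.045)&(t[...,1]*s>.03)&(t[...,1]*s<.06)&(abs(t[...,0])<.03); q=t[m];print(s,len(q),np.percentile(q[:,1]*s,[1,5]),np.percentile(q[:,0],[1,50,99]),q[:,2].max())
E
python3 fit.py
```

```text
180 793 yaw -18.994911 mid [ 0.5732 -0.192 ] len 0.08560240041135009
258 1333 yaw -18.335472 mid [ 0.5153 -0.1728] len 0.08824465314254566
-18.665192 522 x [-0.0085 -0.0014  0.0057] y0,z0,th [-0.0015  0.0799  0.2019] rms 0.00032
-18.665192 522 x [-0.0085 -0.0014  0.0057] y0,z0,th [-0.0015  0.08    0.2008] rms 0.00032
centre [ 0.54516504 -0.18219394]
-17.1 522 x [-0.0086 -0.0014  0.0056] y0,z0,th [-0.0014  0.0799  0.2019] rms 0.00032
-17.1 522 x [-0.0086 -0.0014  0.0056] y0,z0,th [-0.0014  0.08    0.2013] rms 0.00032
centre [ 0.54515703 -0.18219534]
-1 192 [0.04529576 0.04534541] [-0.00928515  0.0065914   0.01166624] -0.0376593408005797
1 190 [0.04220067 0.04223954] [-0.00914418  0.0071653   0.01172594] -0.03807456414575075
```

θ≈0.20 rad at 19.9 s, fixture yaw ≈ -18.5°. Before going in, I'll check how far the gripper body sits behind the real tips, since that sets the clearance.

```bash
python3 - <<'E'
from h import *
p=np.load("w7.npz")["p"];t=(p-np.array([.54696,-.18125,.13072]))@rot(down(np.radians(-107.3)))
g=(t[...,2]<-.03)&(np.arange(420)[:,None]>235)&(p[...,2]>.15)
q=t[g]
for y0 in np.arange(-.12,.121,.015):
    m=abs(q[:,1]-y0)<.0075
    if m.any(): print(y0.round(3),m.sum(),"maxz",np.percentile(q[m,2],98).round(4),"x",np.percentile(q[m,0],[2,98]).round(3))
E
```

```text
-0.075 265 maxz -0.1202 x [0.032 0.034]
-0.06 5730 maxz -0.0741 x [0.011 0.034]
-0.045 14993 maxz -0.049 x [-0.008  0.033]
-0.03 5206 maxz -0.1323 x [0.022 0.028]
-0.015 5202 maxz -0.1323 x [0.022 0.028]
0.0 5924 maxz -0.1324 x [0.019 0.028]
0.015 5933 maxz -0.1324 x [0.019 0.028]
0.03 5950 maxz -0.1324 x [0.019 0.028]
0.045 15655 maxz -0.0489 x [-0.008  0.033]
0.06 3552 maxz -0.0958 x [0.011 0.034]
0.075 112 maxz -0.1197 x [0.032 0.033]
```

The body starts about 80 mm behind the real tips, which agrees with 61 + 18.7 mm. So it is purely a 37 mm TCP shift, and clearance is fine. I'll approach along the tilted axis, predicting the bolt angle at grip time.

```bash
cat >> h.py <<'E'
a=np.radians(-18.5);EX=np.array([np.cos(a),np.sin(a),0]);EY=np.array([-np.sin(a),np.cos(a),0]);EZ=np.array([0,0,1.])
HEAD=np.array([.5452,-.1822,.08])
def boltR(th): return np.stack([EX,-(np.cos(th)*EY+np.sin(th)*EZ),np.sin(th)*EY-np.cos(th)*EZ],1)
def boltpos(M,back=0): return HEAD-M@np.array([.001,-.0015,-(D+.0187)])-M[:,2]*back
E
python3 - <<'E'
from h import *
M=boltR(.20+.012*4.2);q=quat(M)
print(r.inverse_kinematics(boltpos(M,.07),q),r.inverse_kinematics(boltpos(M),q),boltpos(M,.07),boltpos(M))
r.grip(.06,8)
r.move_pose(boltpos(M,.07),q)
print("guard",r.servo_line(boltpos(M),rate=.07,guard=6));r.sleep(.1)
s=r.sense();f0=s["force"];print(s["time"],s["eef_pos"],f0)
r.grip(.015,8);r.sleep(.15)
s=r.sense();print(s["time"],s["width"],"dF fixture",[round(float((s["force"]-f0)@e),2) for e in(EX,EY,EZ)],s["moment"].round(2))
k,p=cloud("wrist");np.savez("w8",p=p,c=k["color"]);
save("w8",cv2.resize(k["color"][130:320,160:400],None,fx=3,fy=3,interpolation=cv2.INTER_CUBIC))
E
```

```text
[-0.62837493  0.44715894  1.65889599  0.26484649  1.12624366  1.13998739] [-0.59965067  0.53415259  1.7187371   0.29139052  0.97858125  1.11970957] [ 0.54266622 -0.18662113  0.09348234] [ 0.54817    -0.17017207  0.02566541]
guard False
22.1833 [ 0.54857794 -0.17056755  0.02614741] [ 0.0387712   0.47792855 -0.44098085]
22.9833 0.024093830312136223 dF fixture [0.27, -0.58, 0.76] [ 0.16  0.05 -0.05]
```

View pics/w8.png

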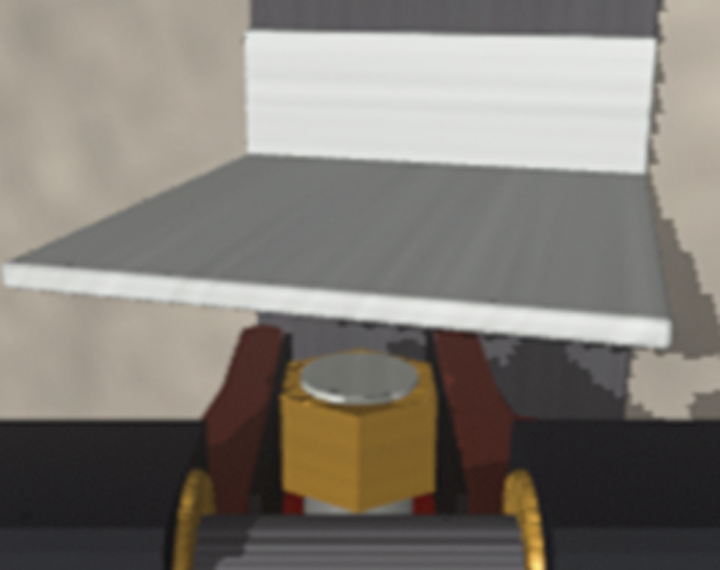

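The head (358,440) sits squarely between the pads, at width 24.1 mm. I'll tighten, then check that it holds and that the cover is still on the lid.

```bash
python3 - <<'E'
from h import *
from m import seg
r.grip(.010,45);s0=r.sense();r.sleep(.3)
k,p0=cloud("wrist");A=k["color"].astype(int)
r.sleep(3.0)
k,p1=cloud("wrist");B=k["color"].astype(int);s=r.sense()
print(s0["time"],s0["width"],s0["force"],s["time"],s["width"],s["force"],s["moment"],s["eef_pos"]-s0["eef_pos"])
print("head px change",abs(A-B)[245:300,250:310].mean(), "elsewhere",abs(A-B)[:100].mean())
k,p=cloud("top");save("t9",k["color"])
q,h=seg(p,k["color"],(215,196),(.14,.2),.09);print("cover top",len(q),np.median(q[:,2]),cv2.minAreaRect((q[:,:2]*1000).astype(np.float32)))
img=k["color"];Wd=np.hstack([img[80:300,100:330],img[80:300,280:510]]);save("t9c",cv2.resize(Wd,None,fx=1.7,fy=1.7,interpolation=cv2.INTER_CUBIC))
E
```

```text
23.25 0.023812279410292878 [-0.03375862  1.06700134  0.72812826] 26.65 0.023424149483762927 [1.15140903 3.21172025 4.33456239] [ 0.80123436 -0.08324053 -0.02088768] [-2.83065224e-05 -3.29321403e-05 -3.27003002e-05]
head px change 0.7787878787878788 elsewhere 0.503077380952381
cover top 438 0.17364300501021412 ((589.589599609375, 198.89108276367188), (84.15943908691406, 40.886009216308594), 9.966618537902832)
```

View pics/t9c.png

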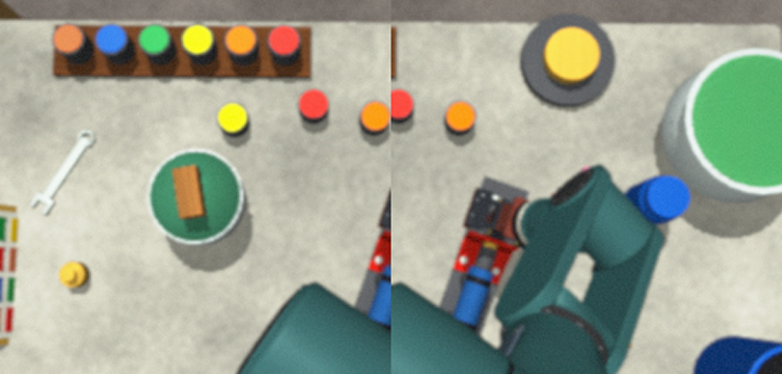

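The cover is on the middle of the lid (188,192 in the crop) and the bystanders in view have not moved. The wrist moment rose during the hold, so I'll check that it has plateaued and the head is still before handing in.

```bash
python3 - <<'E'
from h import *
def ridge():
    k,p=cloud("wrist");g=cv2.GaussianBlur(k["color"].astype(np.float32).sum(2),(3,3),0);return g
g0=ridge()
for i in range(4):
    r.sleep(1);s=r.sense();print(s["time"],s["width"].round(5),s["force"].round(2),s["moment"].round(3))
g1=ridge()
w=cv2.createHanningWindow((44,40),cv2.CV_32F)
print(cv2.phaseCorrelate(g0[255:295,258:302].copy(),g1[255:295,258:302].copy(),w))
for sl in((slice(250,300),slice(252,308)),(slice(180,230),slice(200,380))): print(abs(g0-g1)[sl].mean())
E
```

```text
Traceback (most recent call last):
AttributeError: 'float' object has no attribute 'round'
```

```bash
python3 - <<'E'
from h import *
def ridge():
    k,p=cloud("wrist");return cv2.GaussianBlur(k["color"].astype(np.float32).sum(2),(3,3),0)
g0=ridge()
for i in range(4):
    r.sleep(.8);s=r.sense();print(s["time"],s["width"],s["force"].round(2),s["moment"].round(3))
g1=ridge()
w=cv2.createHanningWindow((44,40),cv2.CV_32F)
print(cv2.phaseCorrelate(g0[255:295,258:302].copy(),g1[255:295,258:302].copy(),w))
for sl in((slice(250,300),slice(252,308)),(slice(180,230),slice(200,380))): print(abs(g0-g1)[sl].mean())
E
```

```text
28.6 0.02340348946610458 [1.94 4.91 4.73] [ 0.947 -0.103 -0.112]
29.4 0.023790319001605997 [1.77 5.18 4.24] [ 0.922 -0.073 -0.055]
30.2 0.023256973467345867 [0.8  5.36 3.51] [ 0.902 -0.118 -0.069]
31.0 0.023450321996339105 [0.4  5.97 3.73] [ 0.893 -0.096 -0.034]
((0.519553973144081, 0.0321770311315106), 1.0371022878752814)
0.84732145
0.45099306
```

The moment has plateaued at about 0.9 N m and the head's pixels are unchanged, at noise level. Handing in.

```bash
python3 -c "
from plant import r
print(r.sense()['time'],r.sense()['width']);print(r.job_done())"
```

```text
31.05 0.023459752553375054
the job is handed in; nothing more can be done
None
```

The cover is on the middle of the pot's lid, and the gripper is holding the bolt head with 45 N. I handed the job in at about 31 s of the 51 s allowed.

- **First grasp missed:** the fingers closed above the cover without touching anything. The real fingertips are about 37 mm behind the reported TCP. I measured that offset from the wrist depth image, corrected for it, and the second grasp held.
- **Cover:** it is about 2 mm from the lid's middle by the wrist camera, resting with a steady tilt of about 3°. The last top view still showed it there. The cameras disagreed on the lid's position by up to about 6 mm, so I used roughly their average.
- **Bolt:** its angle was about 0.20 rad when measured, so I tilted the gripper about 0.25 rad to meet the flats. The grip width is 23.5 mm on the 24 mm head.
- **Hold check:** over several seconds the wrist moment levelled off at about 0.9 N m, and the head's image did not change beyond noise. One image-shift check reported 0.5 px. I took that as an error of the method because the pixels themselves did not change.
- **Other items:** the bystanders I could see in the last top view looked unmoved. The arm blocked the view of the green tin.

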